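Click the inspection light's filter wheel to blue and switch it on

TASK

With a fingertip, flick the edge of the light box's filter wheel round counter-clockwise (seen from above) until the blue filter has clicked home between the prongs of the orange fork, without running on past it. Only then press the green button fully down to light the lamp, and let go. Nothing is to be picked up; leave the bottle, jar, film can and loupe where they stand.

Things in the scene. Friction and masses are not known exactly. Their poses are not given: they have to be found in the camera images.
- light_box: Dark grey light box fixed to the bench, 200 mm (its x) by 250 mm (its y), flat top 28 mm above the bench. Origin at the centre of its underside, z up. The wheel's axis stands at x -15, y +45 mm, the green button at x 0, y -85 mm. The orange fork is on the wheel's +x side; the wheel's -x half is open from above and from the side.
- wheel_center (a point): Centre of the top face of the wheel, on its vertical axis, 60 mm above the bench. Level grey metal disc, 92 mm across, 10 mm thick, with 6 finger lugs on its edge like a star, every 60 degrees, each 12 mm wide, reaching to 70 mm from the axis; about 50 mm of free room between lugs. Under it a drum of 40 mm radius; further out, 22 mm of free space down to the box top. Hub 22 mm wide, 4 mm high.
- filter_wheel (a joint): Wheel angle, rad, growing counter-clockwise from above; 0 = blue in the gate. A spring detent clicks every 1.047 rad (60 degrees) and draws the wheel to the nearest click when let go. Starts 1 to 4 clicks before blue (-1.05 to -4.19). At a click, lugs stand 30, 90, 150, 210, 270, 330 degrees from the box's +x. A click takes about 3 N at a lug; well damped. Stops at -4.66, +1.52.
- blue_filter (a point): Centre of the blue filter's top face, 31 mm from the wheel's axis; turns with the wheel. The six filters are 24 mm coloured discs in the wheel's top, half-way between the lugs; clockwise from above: blue, yellow, green, red, black, white.
- gate (a point): The light gate, fixed: where the chosen filter's centre must stand, 31 mm from the wheel's axis towards the box's +x, level with the wheel's top. Two orange prongs 6 mm thick run over the wheel along the box's x on either side of it, 34 mm apart (centres), tops 74 mm above the bench, from 18 mm on the -x side of it to a 52 mm wide post (80 mm tall) 56 to 70 mm on its +x side.
- lamp_button_top (a point): Centre of the top of the round green push button (28 mm across), 50 mm above the bench when released, in a black 44 mm collar whose top is 40 mm above the bench; pressed straight down.
- lamp_button (a joint): Travel of the button in m: 0 released, 0.006 fully down; a spring returns it; fully down takes 5 N.
- bottle_mid (a point): Middle of a loose white plastic bottle, 64 mm across, 150 mm tall, upright. Bystander.
- jar_mid (a point): Middle of a loose amber jar with black lid, 48 mm across, 65 mm tall, upright. Bystander.
- film_can_mid (a point): Middle of a loose flat steel film can, 100 mm across, 26 mm tall, beyond the box. Bystander.
- loupe_mid (a point): Middle of a loose black eye loupe, 42 mm across, 36 mm tall, standing on the robot's side of the box towards its button end. Bystander.

How it is judged:
By the outcome, as a careful person would: the job done as asked, in the order asked, and still so for the second after the job is handed in, with the robot touching nothing.
It also fails if it takes over 72 s, if anything falls off the work surface, if the arm or the gripper's body presses on something with over 40 N, if the wrist force passes 120 N, or if a joint passes its speed limit or range.

ROBOT

A 6-joint arm with a two-finger parallel gripper is mounted at the origin on the work surface. World frame = base frame: x ahead of the robot, y to its left, z up, the work surface at z = 0. Lengths are in m, angles in rad, forces in N, time in s.
With the tool pointing down it reaches from about 0.3 to 0.85 m from the base axis. Payload 5.4 kg.
Tool frame: the origin (TCP) lies midway between the tips of the shut fingers; the grasp point (between the pads) lies 19 mm behind it; z points along the fingers, y is the line along which they close (so a half turn about z gives the same grasp; the last joint's range is limited). The gripper opens to 85 mm and grips with 20 to 120 N. Pads are 22 mm wide; open, the fingers measure 114 mm over their backs; the gripper's body (76 mm by 85 mm) begins 54 mm behind the grasp point. The pads swing forward as they close: fully open they stand 13 mm farther back than shut.
Start: joints at [-1.489, 0.158, 1.597, -0, 1.386, -0.21], TCP at [0.165, -0.551, 0.197] pointing down, gripper open.
Joint ranges: [-2.91, 2.91], [-0.94, 2.29], [0.18, 2.7], [-1.29, 4.43], [0.17, 2.64], [-3, 3]. Speed limits (rad/s): [2.57, 2.57, 3.14, 3.14, 3.14, 3.14].

INTERFACE

Orientations are given as a unit quaternion [x, y, z, w].
In Python, from cell import bot gives the robot as it stands. The module is installed in compiled form; this text tells all that it offers.
- The arm moves only by the shell command python3 -m crank 'ROWS'. ROWS is JSON, a list of rows, each a list of 5 numbers: the closure, from -1 (fully open) to 1 (shut), then the shift along the tool's x, y, z in m, then the turn about the tool's z in degrees. In form: [[claw, x, y, z, roll], ...]. A call has 1 to 12 rows; each row shifts and turns the commanded pose from where the row before left it, along the tool's axes as they then stand; what a row does not reach is not made up. A row lasts 1/8 s, in which the tool goes at most 62.5 mm and 10.7 degrees, less where a joint would pass 70% of its speed; a pose out of reach is approached as far as the arm can. A call with a gripper value outside its range is refused whole. The fingers move at their own pace and stop on an object; the grip force is fixed at half the most. Time passes only in rows, so rows that do not move let the fingers close. It gives the time, the measured TCP pose, the force, the opening and the grip force at its end, in the units of the state.
- bot.state(): the state, without advancing time (a new reading comes with each control period).
- bot.snapshot(name): name is "side" or "top"; returns a dict with "frame" (400x640x3 uint8, red, green, blue), "fov_y" (degrees; the focal length in pixels is half the picture's height over the tangent of half this angle, whatever the lens; pixels are square), "cx", "cy" (the principal point, pixels), "R" (3x3) and "t" (3): a world point X has camera coordinates R X + t. Camera axes: x right, y down, z forward; pixel columns grow to the right and rows downward; lengths in m; the calibration is good to about 2 mm. A picture is of the moment at which its call begins. There is no depth.
- bot.job_done(): hands the job in; it is judged then, once.
Trained networks look in a picture, given as the dict that the camera call returned (one of the last four; its "shot" number tells which), for a name from the list of things; names that differ only in an ending like _2 or _b are one class to them, and where a whole thing is asked for, a point or a joint stands for the part that bears it (a point fixed in the world has none). Each returns a list of dicts, best first, with "confidence" (0 to 1); they miss things now and then, are a little off and sometimes report something else, mostly with a low value. They report only what shows in the picture. A call takes as long as a camera call.
- bot.masks_of(query, picture): "region" (400x640 bool, what is visible of it) and "centre" ([column, row] in pixels, amid what is visible of it).
- bot.place_of(query, picture): "centre" ([column, row] in pixels: a listed point, or the origin of a listed thing).
The state is a dict: "t": time; "joints": joint angles; "qvel": joint speeds; "effort": joint torques, N m; "tool_pos": TCP position; "tool_rot": TCP orientation; "wrist_force": force on the tool from outside, world axes, zero at the start; "torque": the same for the moment, N m; "finger_gap": finger opening in m; "grip_force": force on a finger pad.
Only numpy, scipy, OpenCV 4.12 (cv2) and the standard library are available. Lean on these libraries where they do the work, as an engineer would, in place of code of your own. Each camera call takes 0.05 s, during which the arm holds its last target. There are 200 camera calls.

## Working session

There is one attempt and no reset: what is moved stays moved. The work goes in short steps, Python scripts to look and compute and a shell command to move; the robot and the scene stay as the last step left them, time stands still between calls to the robot, and variables do not carry over. Pictures are saved under pics/ and viewed, at most 10 in all, crops included, and the job is handed in when it is done.

```bash
mkdir -p pics
cat > h.py <<'E'
import numpy as np,cv2
from cell import bot
def ray(p,uv):
    f=p["frame"].shape[0]/2/np.tan(np.radians(p["fov_y"])/2)
    R=np.array(p["R"]);t=np.array(p["t"])
    d=R.T@np.array([(uv[0]-p["cx"])/f,(uv[1]-p["cy"])/f,1]);return -R.T@t,d
def atz(p,uv,z):
    o,d=ray(p,uv);return o+d*(z-o[2])/d[2]
def proj(p,X):
    f=p["frame"].shape[0]/2/np.tan(np.radians(p["fov_y"])/2)
    c=np.array(p["R"])@np.array(X)+np.array(p["t"]);return np.array([p["cx"]+f*c[0]/c[2],p["cy"]+f*c[1]/c[2]])
E
python3 - <<'E'
from h import *
s=bot.state();print(s["t"],s["tool_pos"],s["tool_rot"],s["finger_gap"])
for n in("top","side"):
    p=bot.snapshot(n);cv2.imwrite(f"pics/{n}0.png",p["frame"][:,:,::-1])
    print(n,ray(p,(320,200))[0])
    for q,z in(("light_box",0),("wheel_center",.06),("blue_filter",.06),("gate",.06),("lamp_button_top",.05),("bottle_mid",.075),("jar_mid",.0325),("film_can_mid",.013),("loupe_mid",.018)):
        for r in bot.place_of(q,p)[:2]: print(q,np.round(r["centre"],1),round(r["confidence"],2),atz(p,r["centre"],z).round(4))
E
```

```text
0.0 [ 0.16535115 -0.55002172  0.19581721] [ 9.89373631e-01  1.45392365e-01  6.70946989e-05 -9.35196455e-04] 0.08526836005132199
top [0.48910041 0.03378457 1.21400511]
wheel_center [301.1 209.4] 0.69 [0.545  0.1075 0.06  ]
blue_filter [297.1 221.6] 0.97 [0.5116 0.1181 0.06  ]
blue_filter [300.7 199.6] 0.36 [0.5719 0.109  0.06  ]
gate [299.8 197.7] 0.58 [0.5771 0.1115 0.06  ]
lamp_button_top [348.9 212.2] 0.55 [ 0.5385 -0.0238  0.05  ]
bottle_mid [218.2 172.5] 0.63 [0.6435 0.3333 0.075 ]
jar_mid [408.5 207.2] 0.78 [ 0.5541 -0.1919  0.0325]
film_can_mid [307.3 134. ] 0.76 [0.7658 0.0951 0.013 ]
loupe_mid [346.8 266.6] 0.72 [ 0.3874 -0.0196  0.018 ]
side [ 0.40047899 -0.83238305  0.84331593]
light_box [312.4 205.6] 0.79 [0.5624 0.0643 0.    ]
blue_filter [322.  118.6] 0.72 [0.6503 0.39   0.06  ]
blue_filter [289.4 179.2] 0.57 [0.509  0.1118 0.06  ]
gate [314.2 177.2] 0.93 [0.5749 0.109  0.06  ]
gate [293.  178.8] 0.69 [0.5185 0.1119 0.06  ]
lamp_button_top [308.3 216.1] 0.55 [ 0.5363 -0.0243  0.05  ]
bottle_mid [321.8 121.2] 0.98 [0.6421 0.3522 0.075 ]
bottle_mid [329.8 273.2] 0.24 [ 0.5476 -0.2264  0.075 ]
film_can_mid [384.6 185.8] 0.84 [0.7707 0.0955 0.013 ]
loupe_mid [250.6 228.9] 0.71 [ 0.3944 -0.0118  0.018 ]
```

View pics/top0.png

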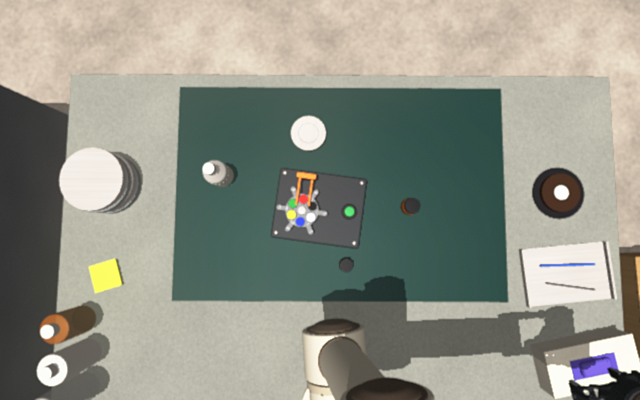

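View pics/side0.png

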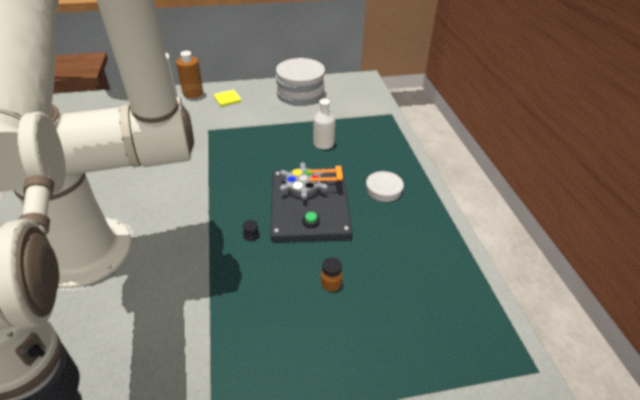

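The top view shows the box at about (320,207) with the fork pointing up the picture. Blue is at (300,221), opposite the gate, and red is in the gate, so 3 clicks are needed. I'll fit the box pose more closely.

Run:
```python
from h import *
from scipy.optimize import least_squares
P=[bot.snapshot(n) for n in("top","side")]
obs=[]
for p,w in zip(P,("top","side")):
    m=bot.masks_of("light_box",p)
    if m:
        r=m[0]["region"].astype(np.uint8);print(w,m[0]["confidence"],r.sum())
    f=p["frame"]; 
    g=(f[:,:,1].astype(int)>f[:,:,0]*1.8)&(f[:,:,1]>f[:,:,2]*1.6)&(f[:,:,1]>100)
    n,l,st,c=cv2.connectedComponentsWithStats(g.astype(np.uint8))
    print([(c[i].round(1),st[i,4]) for i in range(1,n) if st[i,4]>15])
t=P[0]["frame"][160:255,265:375];s=P[1]["frame"][160:250,260:360]
cv2.imwrite("pics/c0.png",np.vstack([cv2.resize(t,(660,570//2*2)),])[:,:,::-1])
cv2.imwrite("pics/c1.png",cv2.resize(s,(660,594))[:,:,::-1])
```

```text
top 0.93 6152
[(array([291.8, 203.1]), np.int32(44)), (array([349., 211.]), np.int32(89))]
side 0.85 5403
[(array([310.6, 216.9]), np.int32(101))]
```

View pics/c0.png

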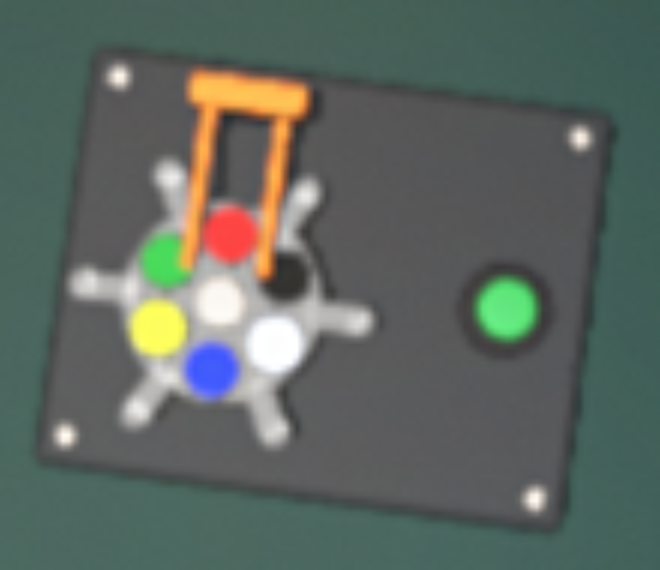

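View pics/c1.png

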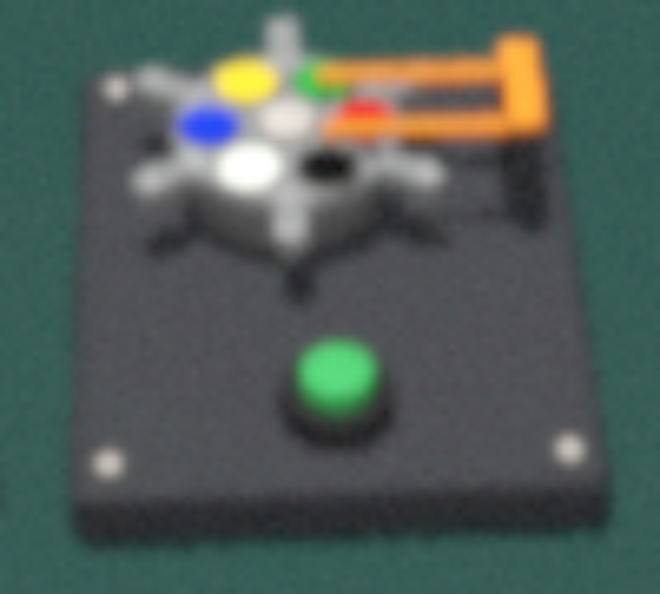

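Red is in the gate, with the hub at crop pixel (218,300). The box corners and button are clear, so I'll fit the pose.

Run:
```python
from h import *
from scipy.optimize import least_squares
T,S=[bot.snapshot(n) for n in("top","side")]
t=lambda x,y:np.array([265+x/6-.4,160+y/6-.4]); s=lambda x,y:np.array([260+x/6.6-.4,160+y/6.6-.4])
obs=[(T,t(95,48),(.1,.125,.028)),(T,t(612,117),(.1,-.125,.028)),(T,t(560,530),(-.1,-.125,.028)),(T,t(40,462),(-.1,.125,.028)),
(T,(349,211),(0,-.085,.05)),(T,t(218,300),(-.015,.045,.064)),(S,(310.6,216.9),(0,-.085,.048)),(S,s(288,120),(-.015,.045,.064)),(S,s(78,500),(-.1,-.125,.028)),(S,s(606,490),(.1,-.125,.028))]
def W(b,q):
    c,si=np.cos(b[2]),np.sin(b[2]);return np.array([b[0]+c*q[0]-si*q[1],b[1]+si*q[0]+c*q[1],q[2]])
r=least_squares(lambda b:np.concatenate([proj(p,W(b,q))-u for p,u,q in obs]),[.55,.06,-.1],loss="soft_l1")
b=r.x;print(b,np.degrees(b[2]));print(r.fun.reshape(-1,2).round(1) if r.fun.size==20 else r.cost)
np.save("b.npy",b)
for n,q in(("wheel",(-.015,.045,.06)),("button",(0,-.085,.05))):print(n,W(b,q).round(4))
a=lambda p,uv,z:atz(p,uv,z).round(4)
print(bot.state()["tool_rot"])
```

```text
[ 0.5528741   0.05953429 -0.12921282] -7.4033492495816615
[[-0.3 -1.1]
 [ 0.8 -0.9]
 [ 0.5  0.8]
 [-1.5  0.1]
 [ 0.3 -0.1]
 [ 0.6  0.2]
 [-0.  -0.4]
 [-0.5  0.2]
 [-1.8  0.1]
 [ 1.1 -1.2]]
wheel [0.5438 0.1061 0.06  ]
button [ 0.5419 -0.0248  0.05  ]
[ 9.89380380e-01  1.45349450e-01 -3.79196530e-08 -3.33707308e-05]
```

```bash
python3 -m crank '[[1,0.034,-0.0365,0,0],[1,0.034,-0.0365,0,0],[1,0.034,-0.0365,0,0],[1,0.034,-0.0365,0,0],[1,0.034,-0.0365,0,0],[1,0.034,-0.0365,0,0],[1,0.034,-0.0365,0,0],[1,0.034,-0.0365,0,0],[1,0.034,-0.0365,0,0],[1,0.034,-0.0365,0,0],[1,0.034,-0.0365,0,0],[1,0.034,-0.0365,0,0]]'
python3 -m crank '[[1,0.034,-0.0365,0,0],[1,0.034,-0.0365,0,0],[1,0.034,-0.0365,0,0],[1,0.034,-0.0365,0,0],[1,0,0,0,-10.6],[1,0,0,0,-10.6],[1,0,0,0,-10.6],[1,0,0,0,-10.6],[1,0,0,0,-10.6],[1,0,0,0,-10.6],[1,0,0,0,-10.6],[1,0,0,0,-10.6]]'
python3 -m crank '[[1,0,0,0,-10.6],[1,0,0,0,0],[1,0,0,0,0]]'
cat >> h.py <<'E'
def where():
    from scipy.spatial.transform import Rotation as Ro
    s=bot.state();b=np.load("b.npy");p=np.array(s["tool_pos"]);M=Ro.from_quat(s["tool_rot"]).as_matrix()
    w=np.array([.5438,.1061]);d=p[:2]-w
    print("t",round(s["t"],2),"tcp",p.round(4),"r",np.hypot(*d).round(4),"boxang",np.degrees(np.arctan2(d[1],d[0])-b[2]).round(1),"toolx boxang",np.degrees(np.arctan2(M[1,0],M[0,0])-b[2]).round(1),"F",np.round(s["wrist_force"],1),"j6",round(s["joints"][5],2),"gap",round(s["finger_gap"],4))
    return p,M
E
python3 - <<'E'
from h import *
p,M=where()
for a in(120,): 
    an=np.radians(a)+np.load("b.npy")[2];T=np.array([.5438+.064*np.cos(an),.1061+.064*np.sin(an),.04]);print((M.T@(T-p)).round(4))
q=bot.snapshot("side");cv2.imwrite("pics/s1.png",cv2.resize(q["frame"][60:300,200:440],(600,600))[:,:,::-1])
E
```

```text
t: 2.8
tool_pos: [0.4308, -0.0123, 0.1971]
tool_rot: [0.989, 0.145, 0.001, 0.0]
wrist_force: [0.1, -0.3, -0.2]
finger_gap: -0.0003
grip_force: 0.0
t: 4.3
tool_pos: [0.5184, 0.1651, 0.1968]
tool_rot: [0.63, 0.776, 0.0, 0.0]
wrist_force: [-0.5, 0.2, 0.5]
finger_gap: 0.0004
grip_force: 0.0
t: 4.68
tool_pos: [0.5184, 0.1651, 0.1968]
tool_rot: [0.56, 0.829, 0.0, -0.0]
wrist_force: [0.4, -0.0, 0.1]
finger_gap: -0.0001
grip_force: 0.0
t 4.67 tcp [0.5184 0.1651 0.1968] r 0.0643 boxang 120.7 toolx boxang 119.3 F [ 0.4 -0.   0.1] j6 -0.3 gap -0.0001
[-0.0003  0.0008  0.1568]
```

View pics/s1.png

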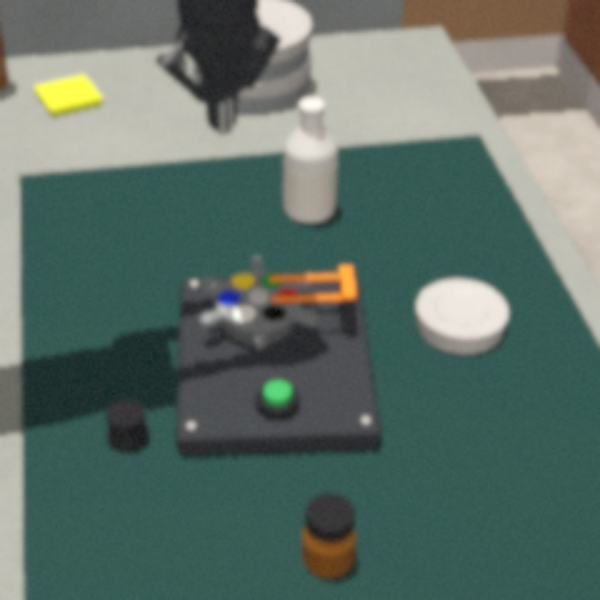

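The gripper is clear above the wheel, with its tips at about (220,125). The fingers are slim and the gap below is free. Descending into the gap at 120°.

```bash
python3 -m crank '[[1,0,0.001,0.03,0],[1,0,0,0.03,0],[1,0,0,0.03,0],[1,0,0,0.025,-0.7],[1,0,0,0.02,0],[1,0,0,0.02,0],[1,0,0,0,0]]'
python3 - <<'E'
from h import *
where()
E
```

```text
t: 5.6
tool_pos: [0.5177, 0.1654, 0.0402]
tool_rot: [0.554, 0.833, -0.001, -0.001]
wrist_force: [-0.2, 0.2, 0.6]
finger_gap: 0.0001
grip_force: 0.0
t 5.6 tcp [0.5177 0.1654 0.0402] r 0.0647 boxang 121.2 toolx boxang 120.1 F [-0.2  0.2  0.6] j6 -0.31 gap 0.0001
```

```bash
python3 -m crank '[[1,-0.00024,-0.0056,0,-5],[1,-0.00024,-0.0056,0,-5],[1,-0.00024,-0.0056,0,-5],[1,-0.00024,-0.0056,0,-5],[1,-0.00024,-0.0056,0,-5],[1,-0.00024,-0.0056,0,-5],[1,-0.00024,-0.0056,0,-5],[1,-0.00024,-0.0056,0,-5],[1,-0.00024,-0.0056,0,-5],[1,-0.00024,-0.0056,0,-5],[1,-0.00024,-0.0056,0,-5],[1,-0.00024,-0.0056,0,-5]]'
python3 - <<'E'
from h import *
where()
q=bot.snapshot("top")
for r in bot.place_of("blue_filter",q)[:2]:
    X=atz(q,r["centre"],.06)-[.5438,.1061,.06];print(r["confidence"],np.hypot(*X[:2]).round(4),np.degrees(np.arctan2(X[1],X[0])-np.load("b.npy")[2]))
q2=bot.snapshot("side");cv2.imwrite("pics/a1.png",np.hstack([cv2.resize(q["frame"][165:250,265:345],(400,425)),cv2.resize(q2["frame"][150:235,255:335],(400,425))])[:,:,::-1])
E
```

```text
t: 7.1
tool_pos: [0.4814, 0.1142, 0.0431]
tool_rot: [0.062, 0.998, 0.0, 0.001]
wrist_force: [-0.2, 0.4, -1.1]
finger_gap: 0.0002
grip_force: 0.0
t 7.1 tcp [0.4814 0.1142 0.0431] r 0.0629 boxang 180.0 toolx boxang 180.3 F [-0.2  0.4 -1.1] j6 -1.46 gap 0.0002
0.62 0.0278 183.40320069364512
```

View pics/a1.png

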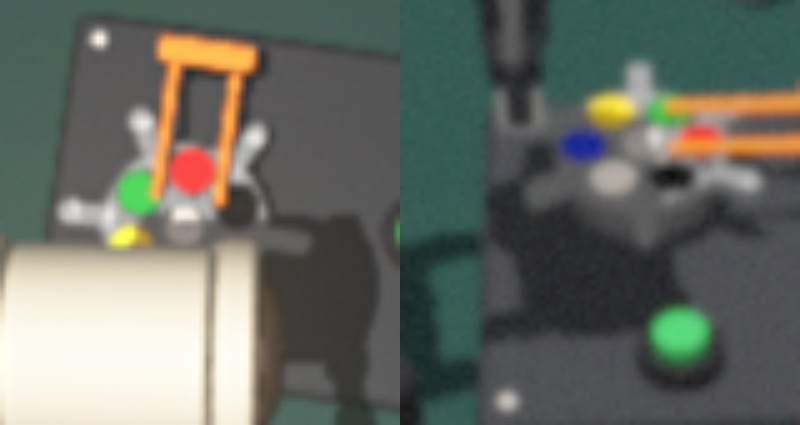

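The wheel seems unmoved: red is still in the gate, and in the side view the fingertip at (517,120) is near the lug that stood at 150°. I'll check the projections.

Run:
```python
from h import *
p,M=where();s=bot.snapshot("side")
f=lambda X:(proj(s,X)-[255,150])*5+[400,0]
print("tcp",f(p))
b=np.load("b.npy")[2]
for a in(90,120,150,180,210,270):
    print(a,f([.5438+.066*np.cos(np.radians(a)+b),.1061+.066*np.sin(np.radians(a)+b),.06]).round())
print("hub",f([.5438,.1061,.064]))
cv2.imwrite("pics/a2.png",cv2.resize(s["frame"][150:210,255:335],(800,600),interpolation=cv2.INTER_CUBIC)[:,:,::-1])
```

```text
t 7.25 tcp [0.4813 0.1143 0.0429] r 0.0631 boxang 180.0 toolx boxang 180.1 F [-0.1  0.5  0.7] j6 -1.45 gap -0.0001
tcp [520.57626346 173.59774904]
90 [635.  69.]
120 [575.  81.]
150 [531. 109.]
180 [514. 149.]
210 [530. 189.]
270 [643. 229.]
hub [638.89579483 139.83041407]
```

View pics/a2.png

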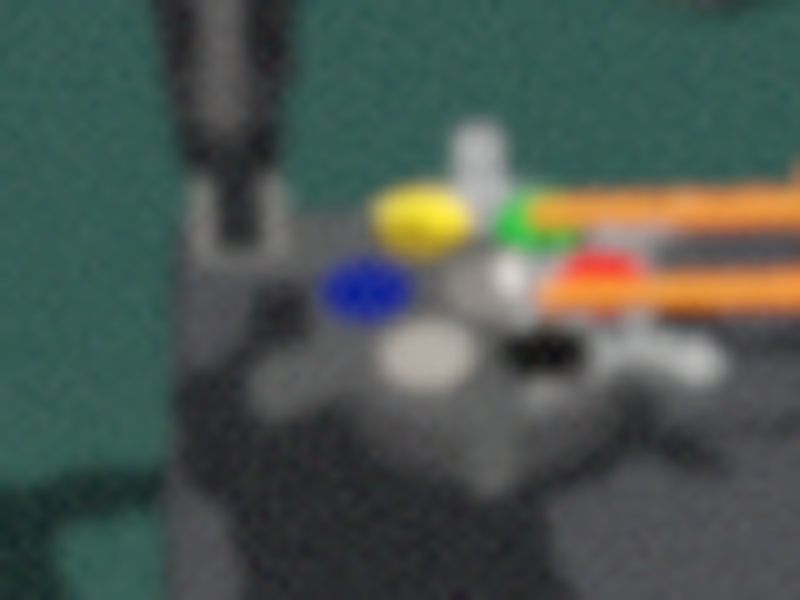

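Run:
```python
from h import *
s=bot.snapshot("side")
f=lambda X:((proj(s,X)-[200,60])*2.5).round(1)
for z in(.1968,.2068,.2168,.2268):print(z,f([.5184,.1651,z]))
print(bot.state()["joints"])
im=cv2.imread("pics/s1.png")[40:150,140:300];cv2.imwrite("pics/s1c.png",cv2.resize(im,(640,440)))
```

```text
0.1968 [221.7 160. ]
0.2068 [221.4 151.6]
0.2168 [221.1 143.1]
0.2268 [220.8 134.5]
[-1.13346010e-02  1.34001154e-01  1.95343231e+00  1.12290974e-04
  1.05302365e+00 -1.45503777e+00]
```

View pics/s1c.png

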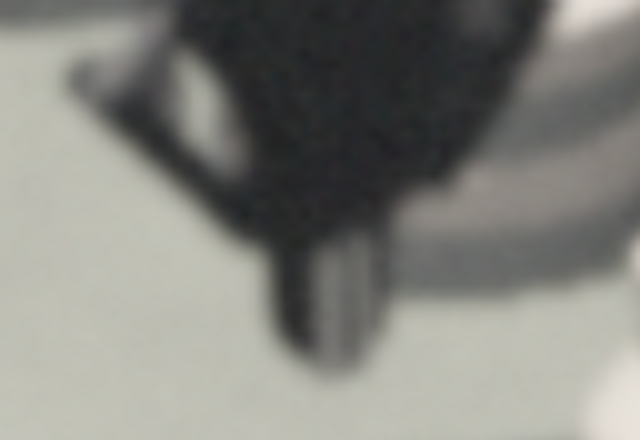

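The visible tip sits about 10 px above the reported TCP in both pictures, so the real fingertip is about 28 mm higher than reported and it passed over the lugs. I'll test this by going gently down in the 180° gap. A nominal tip would touch the box top at z 0.028.

```bash
python3 -m crank '[[1,0,0,0.004,0],[1,0,0,0.004,0],[1,0,0,0.004,0],[1,0,0,0.003,0]]'; python3 -m crank '[[1,0,0,0.003,0],[1,0,0,0,0]]'
```

```text
t: 7.85
tool_pos: [0.4802, 0.1144, 0.0263]
tool_rot: [0.063, 0.998, -0.0, -0.0]
wrist_force: [-0.3, -0.2, -0.1]
finger_gap: 0.0
grip_force: 0.0
t: 8.1
tool_pos: [0.4802, 0.1143, 0.0235]
tool_rot: [0.063, 0.998, -0.0, -0.0]
wrist_force: [-0.3, 0.1, -0.4]
finger_gap: -0.0002
grip_force: 0.0
```

No contact below 0.028, which confirms it. I'll go on to about 0.010, putting the real tip near 0.038.

```bash
python3 -m crank '[[1,0,0,0.004,0],[1,0,0,0.004,0],[1,0,0,0.004,0],[1,0,0,0,0]]'
python3 - <<'E'
from h import *
p,M=where();s=bot.snapshot("side")
for z in(.01,.02,.03,.04,.05):print(z,((proj(s,[p[0],p[1],z])-[255,150])*10).round())
cv2.imwrite("pics/a3.png",cv2.resize(s["frame"][150:210,255:335],(800,600),interpolation=cv2.INTER_CUBIC)[:,:,::-1])
E
```

```text
t: 8.6
tool_pos: [0.48, 0.1143, 0.0113]
tool_rot: [0.063, 0.998, -0.0, -0.0]
wrist_force: [-0.4, 0.8, -0.3]
finger_gap: -0.0002
grip_force: 0.0
t 8.6 tcp [0.48   0.1143 0.0113] r 0.0643 boxang 180.0 toolx boxang 180.2 F [-0.4  0.8 -0.3] j6 -1.46 gap -0.0002
0.01 [242. 440.]
0.02 [240. 412.]
0.03 [238. 384.]
0.04 [237. 356.]
0.05 [235. 327.]
```

View pics/a3.png

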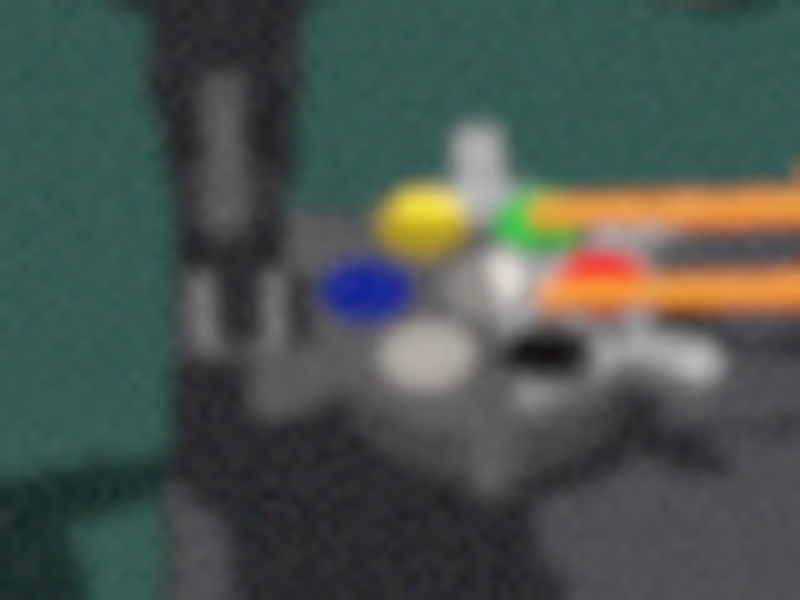

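The tips now reach row ~355, about z 0.040, between the lugs. Sweeping 180° → 240° for one click.

```bash
cat > chk.py <<'E'
from h import *
where()
for n in("top","side"):
    q=bot.snapshot(n)
    for c in("blue_filter","wheel_center"):
        for r in bot.place_of(c,q)[:2]:
            X=atz(q,r["centre"],.06)-[.5438,.1061,.06];print(n,c,round(r["confidence"],2),"r",np.hypot(*X[:2]).round(4),"ang",np.degrees(np.arctan2(X[1],X[0])-np.load("b.npy")[2]).round(1))
    f=q["frame"].astype(int);b=(f[:,:,2]>1.6*f[:,:,0])&(f[:,:,2]>1.5*f[:,:,1])&(f[:,:,2]>70);b[:165]=0;b[250:]=0;b[:,:265]=0;b[:,345:]=0
    if b.sum()>8:
        v,u=np.nonzero(b);X=atz(q,(u.mean(),v.mean()),.06)-[.5438,.1061,.06];print(n,"blue px",b.sum(),"r",np.hypot(*X[:2]).round(4),"ang",np.degrees(np.arctan2(X[1],X[0])-np.load("b.npy")[2]).round(1))
E
python3 -m crank '[[1,-0.00024,-0.0056,0,-5],[1,-0.00024,-0.0056,0,-5],[1,-0.00024,-0.0056,0,-5],[1,-0.00024,-0.0056,0,-5],[1,-0.00024,-0.0056,0,-5],[1,-0.00024,-0.0056,0,-5],[1,-0.00024,-0.0056,0,-5],[1,-0.00024,-0.0056,0,-5],[1,-0.00024,-0.0056,0,-5],[1,-0.00024,-0.0056,0,-5],[1,-0.00024,-0.0056,0,-5],[1,-0.00024,-0.0056,0,-5]]'
python3 chk.py
```

```text
t: 10.15
tool_pos: [0.5056, 0.055, 0.012]
tool_rot: [-0.446, 0.895, -0.0, 0.0]
wrist_force: [-0.4, -1.0, 0.4]
finger_gap: 0.0001
grip_force: 0.0
t 10.15 tcp [0.5056 0.055  0.012 ] r 0.0638 boxang -119.4 toolx boxang -119.6 F [-0.4 -1.   0.4] j6 -2.63 gap 0.0001
top wheel_center 0.62 r 0.0063 ang 143.5
side blue_filter 0.93 r 0.0283 ang -119.6
side wheel_center 0.9 r 0.0003 ang 146.3
```

One click done: blue is at -120°. Now lift, go back to the 120° gap and sweep two clicks.

```bash
python3 -m crank '[[1,0,0,-0.03,0],[1,0,0,-0.03,0],[1,0,0,-0.03,0],[1,-0.032,0.0185,0,0],[1,-0.032,0.0185,0,0],[1,-0.032,0.0185,0,0],[1,0,0,0,10],[1,0,0,0,10],[1,0,0,0,10],[1,0,0,0,10],[1,0,0,0,10],[1,0,0,0,10]]'
python3 -m crank '[[1,0,0,0,10],[1,0,0,0,10],[1,0,0,0,10],[1,0,0,0,10],[1,0,0,0,10],[1,0,0,0,10],[1,0,0,0,0]]'; python3 chk.py
```

```text
t: 11.95
tool_pos: [0.5188, 0.1653, 0.1017]
tool_rot: [0.066, 0.998, -0.0, -0.0]
wrist_force: [-0.7, 0.0, 0.2]
finger_gap: -0.0003
grip_force: 0.0
t: 12.82
tool_pos: [0.5189, 0.1652, 0.1017]
tool_rot: [0.553, 0.833, -0.0, -0.0]
wrist_force: [-0.4, 0.0, 0.6]
finger_gap: 0.0002
grip_force: 0.0
t 12.82 tcp [0.5189 0.1652 0.1017] r 0.0642 boxang 120.3 toolx boxang 120.3 F [-0.4  0.   0.6] j6 -0.31 gap 0.0002
top blue_filter 0.68 r 0.034 ang -129.0
top blue_filter 0.4 r 0.0479 ang -72.6
top wheel_center 0.89 r 0.0059 ang 39.4
top blue px 58 r 0.0305 ang -120.5
side blue_filter 0.94 r 0.0321 ang -113.5
side wheel_center 0.87 r 0.0052 ang -125.1
side blue px 49 r 0.0277 ang -120.8
```

```bash
python3 -m crank '[[1,0,0,0.03,0],[1,0,0,0.03,0],[1,0,0,0.02,0],[1,0,0,0.01,0],[1,0,0,0,0]]'
python3 -m crank '[[1,-0.00024,-0.0056,0,-5],[1,-0.00024,-0.0056,0,-5],[1,-0.00024,-0.0056,0,-5],[1,-0.00024,-0.0056,0,-5],[1,-0.00024,-0.0056,0,-5],[1,-0.00024,-0.0056,0,-5],[1,-0.00024,-0.0056,0,-5],[1,-0.00024,-0.0056,0,-5],[1,-0.00024,-0.0056,0,-5],[1,-0.00024,-0.0056,0,-5],[1,-0.00024,-0.0056,0,-5],[1,-0.00024,-0.0056,0,-5]]'
python3 chk.py
```

```text
t: 13.75
tool_pos: [0.5188, 0.1651, 0.0115]
tool_rot: [0.553, 0.833, -0.0, -0.0]
wrist_force: [-0.2, 0.4, -0.3]
finger_gap: -0.0004
grip_force: 0.0
t: 15.25
tool_pos: [0.4815, 0.1138, 0.0132]
tool_rot: [0.061, 0.998, 0.0, 0.001]
wrist_force: [0.2, -0.5, -0.8]
finger_gap: 0.0
grip_force: 0.0
t 15.25 tcp [0.4815 0.1138 0.0132] r 0.0628 boxang 180.4 toolx boxang 180.4 F [ 0.2 -0.5 -0.8] j6 -1.46 gap 0.0
top blue_filter 0.94 r 0.0274 ang -59.7
top wheel_center 0.95 r 0.0094 ang 93.7
top wheel_center 0.3 r 0.2842 ang -80.6
top blue px 60 r 0.0315 ang -63.6
side blue_filter 0.98 r 0.0359 ang -59.0
side blue_filter 0.61 r 0.0018 ang 172.9
side wheel_center 0.77 r 0.006 ang -167.7
side wheel_center 0.58 r 0.0452 ang -69.0
side blue px 53 r 0.0292 ang -57.7
```

```bash
python3 -m crank '[[1,-0.00024,-0.0056,0,-5],[1,-0.00024,-0.0056,0,-5],[1,-0.00024,-0.0056,0,-5],[1,-0.00024,-0.0056,0,-5],[1,-0.00024,-0.0056,0,-5],[1,-0.00024,-0.0056,0,-5],[1,-0.00024,-0.0056,0,-5],[1,-0.00024,-0.0056,0,-5],[1,-0.00024,-0.0056,0,-5],[1,-0.00024,-0.0056,0,-5],[1,-0.00024,-0.0056,0,-5],[1,-0.00024,-0.0056,0,-5]]'
python3 -m crank '[[1,0,0,-0.03,0],[1,0,0,-0.03,0],[1,0,0,-0.03,0],[1,0,0,0,0],[1,0,0,0,0]]'
python3 chk.py
python3 - <<'E'
from h import *
p,M=where()
print((M.T@(np.array([.5419,-.0248,.03])-p)).round(4))
E
```

```text
t: 17.05
tool_pos: [0.5054, 0.0548, 0.0119]
tool_rot: [-0.446, 0.895, -0.0, 0.0]
wrist_force: [-0.1, 0.2, -0.4]
finger_gap: 0.0001
grip_force: 0.0
t: 17.68
tool_pos: [0.5045, 0.0549, 0.101]
tool_rot: [-0.445, 0.896, 0.0, -0.0]
wrist_force: [1.2, -0.9, 0.4]
finger_gap: 0.0
grip_force: 0.0
t 17.68 tcp [0.5045 0.0549 0.101 ] r 0.0645 boxang -120.1 toolx boxang -119.8 F [ 1.2 -0.9  0.4] j6 -2.62 gap 0.0
top blue_filter 0.41 r 0.0316 ang 22.2
top wheel_center 0.62 r 0.0108 ang 63.0
top blue px 21 r 0.0387 ang 2.3
side blue_filter 0.81 r 0.0301 ang -18.0
side wheel_center 0.94 r 0.0095 ang 179.3
side wheel_center 0.64 r 0.323 ang -80.6
side blue px 11 r 0.0351 ang 23.1
t 17.98 tcp [0.5045 0.0548 0.101 ] r 0.0646 boxang -120.0 toolx boxang -119.8 F [ 0.2  0.5 -0.4] j6 -2.62 gap -0.0004
[ 0.0408 -0.078   0.0709]
```

Blue is about in the gate. I'll move over the button and confirm by eye before pressing.

```bash
python3 -m crank '[[1,0.0136,-0.026,0,0],[1,0.0136,-0.026,0,0],[1,0.0136,-0.026,0,0],[1,0,0,0.02,0],[1,0,0,0,0]]'
python3 chk.py
python3 - <<'E'
from h import *
q=bot.snapshot("top");q2=bot.snapshot("side");k=dict(interpolation=cv2.INTER_CUBIC)
cv2.imwrite("pics/z.png",np.hstack([cv2.resize(q["frame"][165:245,265:345],(400,400),**k),cv2.resize(q2["frame"][155:235,260:340],(400,400),**k)])[:,:,::-1])
E
```

```text
t: 18.6
tool_pos: [0.5409, -0.0247, 0.0799]
tool_rot: [-0.445, 0.896, 0.002, -0.002]
wrist_force: [-0.2, 0.2, -0.0]
finger_gap: 0.0
grip_force: 0.0
t 18.6 tcp [ 0.5409 -0.0247  0.0799] r 0.1308 boxang -83.9 toolx boxang -119.8 F [-0.2  0.2 -0. ] j6 -2.76 gap 0.0
top blue_filter 0.76 r 0.0297 ang 8.2
top wheel_center 0.82 r 0.0039 ang 104.1
top blue px 69 r 0.031 ang 2.1
side blue_filter 0.61 r 0.0365 ang -0.8
side wheel_center 0.89 r 0.0018 ang 172.9
```

View pics/z.png

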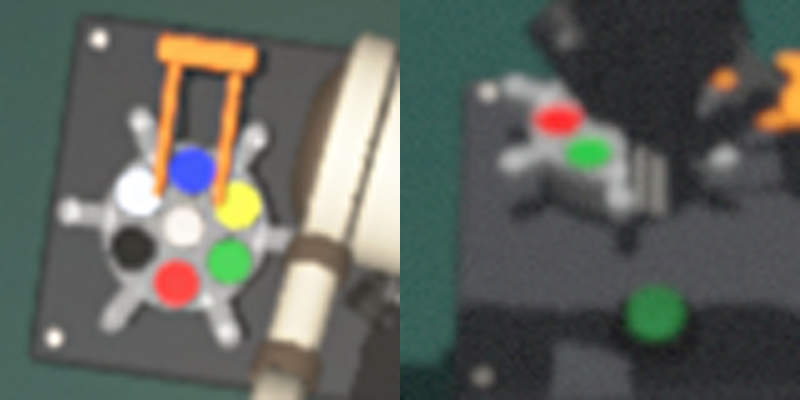

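Blue is squarely between the prongs at (192,170), and the fingertip is above the button. Pressing gently now; I expect contact at a reported z of about 0.021.

```bash
python3 -m crank '[[1,0.0005,0,0.025,0],[1,0,0,0.025,0],[1,0,0,0.006,0],[1,0,0,0.003,0],[1,0,0,0,0]]'; python3 -m crank '[[1,0,0,0.003,0],[1,0,0,0,0]]';python3 -m crank '[[1,0,0,0.002,0],[1,0,0,0,0]]'
```

```text
t: 19.62
tool_pos: [0.543, -0.0255, 0.0237]
tool_rot: [-0.445, 0.896, -0.0, 0.001]
wrist_force: [0.3, 0.3, -0.3]
finger_gap: 0.0001
grip_force: 0.0
t: 19.88
tool_pos: [0.5424, -0.0253, 0.02]
tool_rot: [-0.445, 0.896, -0.0, 0.0]
wrist_force: [0.8, 0.4, 1.3]
finger_gap: -0.0002
grip_force: 0.0
t: 20.12
tool_pos: [0.5422, -0.0253, 0.0176]
tool_rot: [-0.445, 0.896, 0.0, -0.0]
wrist_force: [-0.1, -0.4, -0.1]
finger_gap: -0.0
grip_force: 0.0
```

```bash
python3 -m crank '[[1,0,0,0.002,0],[1,0,0,0,0]]';python3 -m crank '[[1,0,0,0.002,0],[1,0,0,0,0]]';python3 -m crank '[[1,0,0,0.002,0],[1,0,0,0,0]]'
```

```text
t: 20.38
tool_pos: [0.5423, -0.0253, 0.0157]
tool_rot: [-0.445, 0.896, 0.0, -0.0]
wrist_force: [0.3, 0.8, -0.2]
finger_gap: -0.0001
grip_force: 0.0
t: 20.62
tool_pos: [0.5424, -0.0253, 0.0139]
tool_rot: [-0.445, 0.896, -0.0, 0.0]
wrist_force: [-1.1, -0.5, 2.0]
finger_gap: -0.0
grip_force: 1.1
t: 20.88
tool_pos: [0.5424, -0.0253, 0.0119]
tool_rot: [-0.445, 0.896, -0.0, 0.0]
wrist_force: [-0.4, 0.2, 2.8]
finger_gap: 0.0002
grip_force: 1.7
```

```bash
python3 -m crank '[[1,0,0,0.002,0],[1,0,0,0,0]]';python3 -m crank '[[1,0,0,0.002,0],[1,0,0,0,0]]';python3 -m crank '[[1,0,0,0.001,0],[1,0,0,0,0]]'
```

```text
t: 21.12
tool_pos: [0.5425, -0.0254, 0.0099]
tool_rot: [-0.445, 0.896, -0.0, 0.0]
wrist_force: [-1.5, 0.6, 4.0]
finger_gap: -0.0001
grip_force: 2.3
t: 21.38
tool_pos: [0.5426, -0.0254, 0.0093]
tool_rot: [-0.445, 0.896, 0.0, -0.0]
wrist_force: [-5.4, 0.1, 15.1]
finger_gap: -0.0003
grip_force: 7.8
t: 21.62
tool_pos: [0.5426, -0.0254, 0.0092]
tool_rot: [-0.445, 0.896, -0.0, -0.0]
wrist_force: [-8.7, 1.3, 22.2]
finger_gap: 0.0002
grip_force: 11.1
```

It has bottomed out at 22 N, well over the 5 N needed. Letting go.

```bash
python3 -m crank '[[1,0,0,-0.005,0],[1,0,0,-0.02,0],[1,0,0,-0.03,0],[1,0,0,-0.04,0],[1,0,0,-0.03,0],[1,0,0,0,0],[1,0,0,0,0]]'; python3 chk.py
python3 - <<'E'
from h import *
for n in("top","side"):
    p=bot.snapshot(n)
    for q,z in(("bottle_mid",.075),("jar_mid",.0325),("film_can_mid",.013),("loupe_mid",.018)):
        for r in bot.place_of(q,p)[:1]: print(n,q,round(r["confidence"],2),atz(p,r["centre"],z).round(3))
E
```

```text
t: 22.5
tool_pos: [0.5414, -0.0251, 0.1303]
tool_rot: [-0.445, 0.896, 0.001, -0.001]
wrist_force: [-0.2, 0.2, -0.4]
finger_gap: -0.0002
grip_force: 0.0
t 22.5 tcp [ 0.5414 -0.0251  0.1303] r 0.1312 boxang -83.7 toolx boxang -119.8 F [-0.2  0.2 -0.4] j6 -2.76 gap -0.0002
top blue_filter 0.65 r 0.0367 ang 11.6
top wheel_center 0.67 r 0.0009 ang -112.2
top blue px 69 r 0.031 ang 2.1
side blue_filter 0.73 r 0.036 ang -6.1
side wheel_center 0.96 r 0.007 ang 50.7
top bottle_mid 0.67 [0.645 0.338 0.075]
top jar_mid 0.61 [ 0.564 -0.188  0.032]
top film_can_mid 0.6 [0.755 0.095 0.013]
top loupe_mid 0.41 [ 0.391 -0.021  0.018]
side bottle_mid 0.61 [0.646 0.361 0.075]
side jar_mid 0.63 [ 0.557 -0.192  0.032]
side film_can_mid 0.58 [0.767 0.086 0.013]
side loupe_mid 0.71 [ 0.398 -0.013  0.018]
```

```bash
python3 -c "
from cell import bot
print(bot.job_done())"
```

```text
the job is handed in; nothing more can be done
None
```

The blue filter is clicked home in the gate after three counter-clockwise clicks; I then pressed the green button to its stop (22 N), released it and handed the job in at about 23 s, with the bystanders where they stood, though I could not see the lamp itself light.

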